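# Square the filled tray up in the corner stop

### The arm

A 7-joint arm with a two-finger parallel gripper is mounted at the origin on a cart in front of the work surface, level with it; the furniture and walls round the work are solid. World frame = base frame: x ahead of the robot, y to its left, z up, the work surface at z = 0. Lengths are in m, angles in rad, forces in N, time in s.
With the tool pointing down it reaches from about 0.35 to 0.9 m from the base axis. Payload 19.9 kg.
Tool frame: the origin (TCP) lies at the very end of the fingers, on their centre line; the grasp point (between the pads) lies 19 mm behind it; z points along the fingers, y is the line along which they close (so a half turn about z gives the same grasp; the last joint's range is limited). The gripper opens to 94 mm and grips with 3 to 60 N. Pads are 16 mm wide; open, the fingers measure 119 mm over their backs; the gripper's body (75 mm by 177 mm) begins 78 mm behind the grasp point.
Start: joints at [-1.367, 0.417, -0.01, 1.614, 0.005, 1.111, -0.053], TCP at [0.152, 0.606, 0.173] pointing down, gripper open.
Joint ranges: [-2.81, 2.81], [-0.39, 2.02], [-1.27, 1.25], [0.06, 2.57], [-1.19, 4.33], [0.19, 2], [-2.82, 2.82]. Speed limits (rad/s): [1.89, 1.89, 2.39, 2.39, 3.01, 3.01, 3.01].

### API

Orientations are given as a rotation vector (axis times angle).
In Python, from bench import * gives the robot as it stands.
- The arm moves only by the tool send_rows, never from a script. Its argument "commands" is one flat list of numbers, 6 for each row, row after row: the shift along the tool's x, y, z in units of 25 mm (1.0 is 25 mm), then the turn, a rotation vector about the tool's x, y, z in units of 6 degrees (1.0 is 6 degrees). A call has 1 to 20 rows; each row is the pose to reach, as a shift and turn from the pose commanded when the call began, along the tool's axes at that moment; what a row does not reach only later rows make up. A row lasts 1/12 s, in which the tool goes at most 41.7 mm and 7.16 degrees, less where a joint would pass 70% of its speed; a pose out of reach is approached as far as the arm can. A call with a gripper value outside its range is refused whole. "fingers" is the opening in per cent of the stroke, from 0 (shut) to 100 (fully open), set as the call begins (left out, the last holds). The fingers move at their own pace and stop on an object; "squeeze" is the grip in N (left out, the last holds). Time passes only in rows, so rows that repeat a pose let the fingers close. It gives the time, the measured TCP pose, the force, the opening and the grip force at its end, in the units of the state.
- get_state(): the state, without advancing time (a new reading comes with each control period).
- capture(name): name is "scene" or "top" or "wrist"; returns the picture (384x512x3 uint8, red, green, blue); there is no depth.
- get_calibration(name): a dict with "camera_matrix" (3x3 intrinsics, pixels), "dist" ([k1, k2, p1, p2, k3] as OpenCV has them; the pictures are not rectified), "extrinsics" (4x4, takes a point from camera to world coordinates). Camera axes: x right, y up, looking along -z (the intrinsics and any distortion apply to the point x, -y, -z); pixel columns grow to the right and rows downward; lengths in m; the calibration is good to about 2 mm. A picture is of the moment at which its call begins: read the wrist's pose just before it. get_calibration takes no time and is no camera call; for the wrist camera it gives the pose at the moment of the call.
- close_job(): hands the job in; it is judged then, once.
The state is a dict: "time": time; "q": joint angles; "joint_vel": joint speeds; "tau": joint torques, N m; "tcp_pos": TCP position; "tcp_rot": TCP orientation; "contact_force": force on the tool from outside, world axes, zero at the start; "moment": the same for the moment, N m; "width": finger opening in m; "finger_force": force on a finger pad.
Only numpy, scipy, OpenCV 4.12 (cv2) and the standard library are available. Lean on these libraries where they do the work, as an engineer would, in place of code of your own. Each camera call takes 0.05 s, during which the arm holds its last target. There are 200 camera calls.

### The job

Push the open clear tray of croquettes (not the lidded pack) along the worktop into the inner corner of the steel corner stop, so that it sits square and flush against both bars, ready to be lidded. Only push it from outside its rim with the fingers: do not take hold of it, reach into it, lift it or tip it. Leave the tape roll, the salt shaker and the label roll where they stand, and finish with the robot clear of everything.

Things in the scene. Friction and masses are not known exactly. Their poses are not given: they have to be found in the camera images.
- stop: fixed stainless L-shaped corner stop: two upright bars 45 mm high, 8 mm thick, at right angles. Origin: inner corner, on the worktop. Back bar's inner face is the plane x = 0, running 204 mm along -y from the corner; side bar's is y = 0, running 168 mm along -x. The tray belongs at x < 0, y < 0. Its x axis points away from the robot within 0.25 rad, y to the robot's left
- seat (a point): point on the worktop, in the stop, where the centre of the tray's underside lies when its rim touches both bars: x = -71.5, y = -79.5 mm in the stop's frame; axes as the stop's. The tray starts 40 to 80 mm short of it in x and 40 to 90 mm in y, turned up to 0.35 rad from the stop
- tray: loose clear plastic tray with brown croquettes fixed in it, no lid; 143 mm (its x) by 159 mm (its y) over the rim, 40 mm high, 0.2 to 0.4 kg; slides at under 4 N. Origin: centre of its underside. The rim, a flange at 31 to 34 mm height standing 9 mm out from the walls, is what meets bars and fingers. Its x axis lies roughly along the stop's x
- tape: bystander: loose brown roll of tape lying flat, 96 mm across, 48 mm high, to the left between stop and robot; origin at the centre of its underside
- shaker: bystander: loose salt shaker, upright, 44 mm across, 90 mm high, outside the side bar (to its left); origin at the centre of its underside
- roll: bystander: loose white label roll standing on end, 73 mm across, 40 mm high, to the right of the tray near the edge of the worktop; origin on its underside, about 9 mm from the centre

How it is judged:
By the outcome, as a careful person would: the job done as asked, in the order asked, and still so for the second after the job is handed in, with the robot touching nothing.
It also fails if it takes over 45 s, if anything falls off the work surface, if the arm or the gripper's body presses on something with over 40 N, if the wrist force passes 120 N, or if a joint passes its speed limit or range.

## Working session

There is one attempt and no reset: what is moved stays moved. The work goes in short steps, Python scripts to look and compute and a tool call to move; the robot and the scene stay as the last step left them, time stands still between calls to the robot, and variables do not carry over. Pictures are saved under pics/ and viewed, at most 10 in all, crops included, and the job is handed in when it is done.

Besides the shell and the picture viewer there is one more tool, called after ">>>" in YAML: its name, and indented under it one key for each argument. send_rows: Moves the arm, as the interface text tells. Its arguments: {"type":"object","properties":{"commands":{"type":"array"},"fingers":{"type":"number"},"squeeze":{"type":"number"}},"required":["commands"]}

```bash
mkdir -p pics; python3 - <<'E'
from bench import *
import cv2,numpy as np
s=get_state();print(s['time'],s['tcp_pos'],s['tcp_rot'],s['width'])
for n in ['scene','top']:
    im=capture(n);cv2.imwrite(f'pics/{n}0.png',cv2.resize(im[:,:,::-1],(800,600),interpolation=cv2.INTER_CUBIC))
    c=get_calibration(n);print(n,c)
E
ls
```

```text
0.0 [0.15201083 0.60583601 0.17244432] [-3.85044970e-01 -3.11788669e+00  1.79447114e-03] 0.0941342412407893
scene {'camera_matrix': array([[427.93969085,   0.        , 260.79500122],
       [  0.        , 427.93969085, 199.13080139],
       [  0.        ,   0.        ,   1.        ]]), 'dist': array([-0.1400061,  0.       ,  0.       ,  0.       ,  0.       ]), 'extrinsics': array([[-0.54047407,  0.37568373, -0.75282768, -0.22532006],
       [-0.84135126, -0.23709735,  0.48570865,  0.67420971],
       [ 0.00397939,  0.89590545,  0.44422696,  0.47966504],
       [ 0.        ,  0.        ,  0.        ,  1.        ]])}
top {'camera_matrix': array([[376.82048999,   0.        , 251.45760476],
       [  0.        , 376.82048999, 184.48668111],
       [  0.        ,   0.        ,   1.        ]]), 'dist': array([-0.04324852,  0.        ,  0.        ,  0.        ,  0.        ]), 'extrinsics': array([[ 0.01337335,  0.98908855, -0.14671397,  0.41029474],
       [-0.99978507,  0.01090226, -0.01763413,  0.16181787],
       [-0.0158422 ,  0.14691827,  0.98902176,  0.86827446],
       [ 0.        ,  0.        ,  0.        ,  1.        ]])}
pics
```

View pics/top0.png

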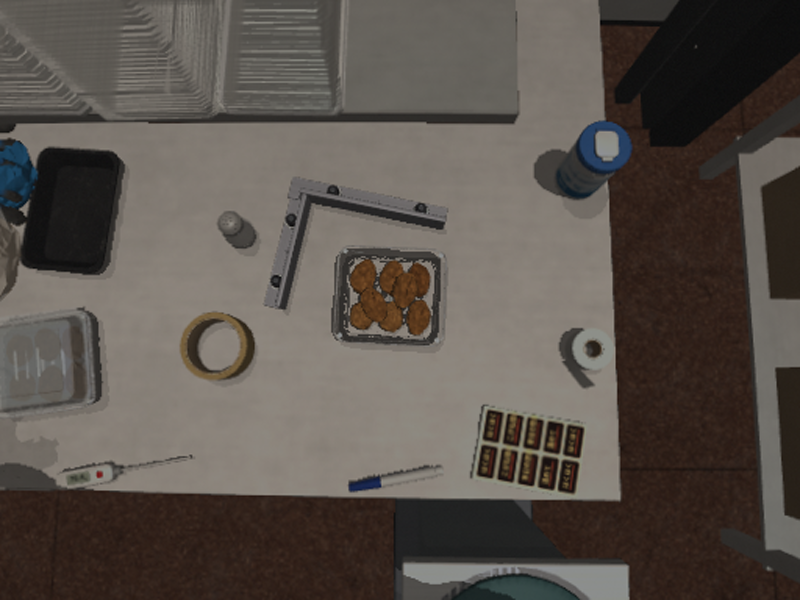

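View pics/scene0.png

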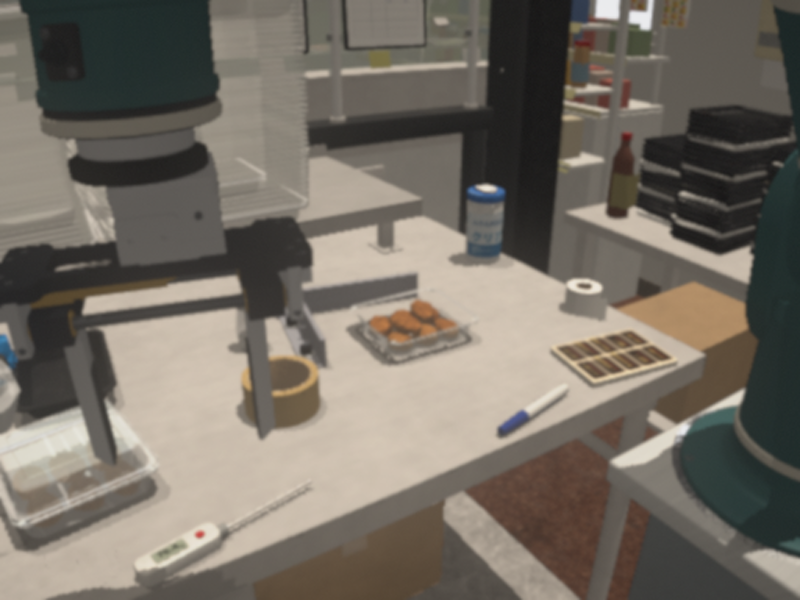

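The top view shows the tray at about (390,297), the stop's inner corner near (310,200), the tape at (217,346), the shaker at (235,228) and the label roll at (592,350). I'll rectify the picture at rim height to read positions more closely.

```bash
cat > h.py <<'E'
from bench import *
import cv2,numpy as np
def proj(P,c):
    E=np.linalg.inv(c['extrinsics']);p=P@E[:3,:3].T+E[:3,3]
    p=p*[1,-1,-1]
    return cv2.projectPoints(p.reshape(-1,1,3),np.zeros(3),np.zeros(3),c['camera_matrix'],c['dist'])[0].reshape(-1,2)
def rect(im,c,z,x1,y1,w=800,h=600,mm=.5):
    # pixel (u,v) -> world x=x1-v*mm/1000, y=y1-u*mm/1000
    u,v=np.meshgrid(np.arange(w),np.arange(h))
    P=np.stack([x1-v*mm/1000,y1-u*mm/1000,np.full(u.shape,z)],-1).reshape(-1,3)
    m=proj(P,c).astype(np.float32).reshape(h,w,2)
    return cv2.remap(im,m[...,0],m[...,1],cv2.INTER_CUBIC)
E
python3 - <<'E'
from h import *
im=capture('top')[:,:,::-1];c=get_calibration('top')
# world centre guess
K=c['camera_matrix'];E=c['extrinsics']
def w(u,v,z):
    p=cv2.undistortPoints(np.array([[[u*.64,v*.64]]],float),K,c['dist'])[0,0]
    d=E[:3,:3]@np.array([p[0],-p[1],-1]);return E[:3,3]+d*(z-E[2,3])/d[2]
for n,u,v,z in [('tray',390,297,.033),('corner',308,200,.045),('tape',217,346,.048),('shaker',230,218,.09),('roll',593,350,.04),('bottle',605,150,.15),('barR',446,213,.045),('barS',272,305,.045)]: print(n,w(u,v,z).round(4))
t=w(390,297,.033)
g=rect(im,c,.033,t[0]+.17,t[1]+.17,800,600)
print(t[0]+.17,t[1]+.17)
cv2.imwrite('pics/r1.png',np.clip(g*1.6,0,255).astype(np.uint8))
E
```

```text
tray [0.5215 0.1807 0.033 ]
corner [0.6606 0.3015 0.045 ]
tape [0.4475 0.4218 0.048 ]
shaker [0.6208 0.4006 0.09  ]
roll [ 0.4488 -0.1049  0.04  ]
bottle [ 0.6989 -0.0947  0.15  ]
barR [0.6429 0.1015 0.045 ]
barS [0.5066 0.3473 0.045 ]
0.6915099992741168 0.35069638583505036
```

View pics/r1.png

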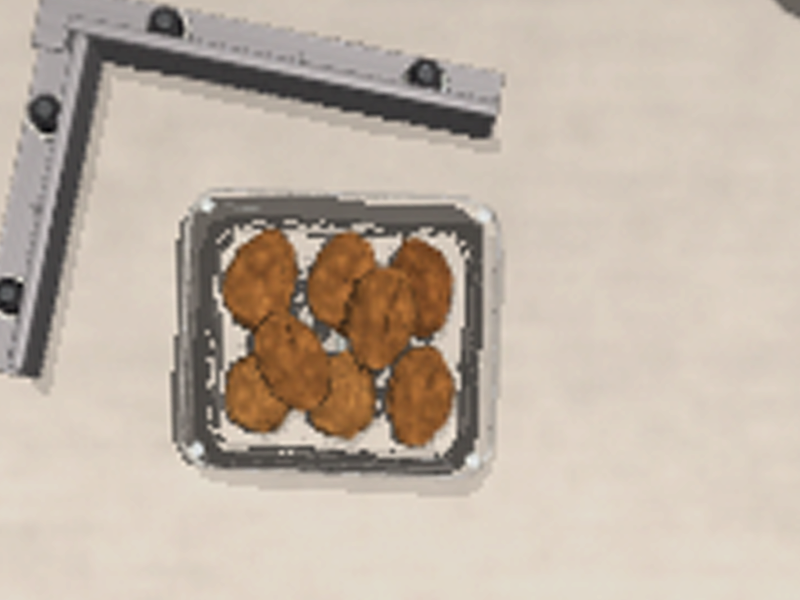

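The rectified picture puts the rim corners at about (188,192), (500,208), (487,480) and (172,470). The inner corner is at (103,63) on the worktop and (90,37) at the bar top, and the back bar ends at (495,115). From these, the stop corner is at about (0.6695, 0.304) with yaw -0.19. The tray centre is at about (0.523, 0.182) with yaw -0.05.

The plan is to push with the open gripper, both fingers along one edge: first +x to the back bar, then +y to the side bar.

```bash
cat >> h.py <<'E'
from scipy.spatial.transform import Rotation as Ro
C=np.array([.6695,.304]);TH=-.191
S=np.array([[np.cos(TH),-np.sin(TH)],[np.sin(TH),np.cos(TH)]])  # columns: stop axes
def where():
    s=get_state();R=Ro.from_rotvec(s['tcp_rot']).as_matrix()
    p=S.T@(s['tcp_pos'][:2]-C);f=S.T@s['contact_force'][:2]
    yaw=np.arctan2(-R[0,1],R[1,1])-TH   # tool y rel. to stop y
    print('t%.2f stop xy mm'%s['time'],(p*1000).round(1),'z %.1f'%(s['tcp_pos'][2]*1e3),'yaw %.4f'%yaw,'F',f.round(2),'w %.3f'%s['width'])
    return s,R
def units(x,y,z,yaw):
    "target in stop frame (m), yaw of tool y from stop y -> row"
    s,R=where();c,n=np.cos(TH+yaw),np.sin(TH+yaw)
    T=np.array([[-c,-n,0],[-n,c,0],[0,0,-1]])
    d=R.T@(np.r_[C+S@[x,y],z]-s['tcp_pos'])/.025
    print('row',d.round(2),np.rad2deg(Ro.from_matrix(R.T@T).as_rotvec()/6).round(2))
E
python3 -c "
from h import *
units(-.232,-.147,.16,0)"
```

```text
t0.15 stop xy mm [-565.4  198.2] z 172.6 yaw -0.0548 F [0.08 0.25] w 0.094
row [-14.07 -13.06   0.52] [-0.01  0.   -0.52]
```

>>> send_rows:
  commands: [-3,-2.8,0.1,0,0,-0.2,-6,-5.6,0.2,0,0,-0.4,-14.1,-13.1,0.5,0,0,-0.52,-14.1,-13.1,0.5,0,0,-0.52,-14.1,-13.1,0.5,0,0,-0.52,-14.1,-13.1,0.5,0,0,-0.52,-14.1,-13.1,0.5,0,0,-0.52,-14.1,-13.1,0.5,0,0,-0.52,-14.1,-13.1,0.5,0,0,-0.52,-14.1,-13.1,0.5,0,0,-0.52,-14.1,-13.1,0.5,0,0,-0.52,-14.1,-13.1,0.5,0,0,-0.52,-14.1,-13.1,0.5,0,0,-0.52,-14.1,-13.1,0.5,0,0,-0.52,-14.1,-13.1,0.5,0,0,-0.52,-14.1,-13.1,0.5,0,0,-0.52,-14.1,-13.1,0.5,0,0,-0.52]
  fingers: 100

```text
time: 1.57
tcp_pos: [0.4138, 0.2037, 0.1605]
tcp_rot: [-0.297, -3.127, 0.0]
contact_force: [-0.5, -0.9, 0.4]
width: 0.0942
finger_force: 0.0
```

```bash
python3 -c "
from h import *
units(-.232,-.147,.012,0)
cv2.imwrite('pics/w1.png',cv2.resize(capture('wrist')[:,:,::-1],(800,600)))"
```

```text
t1.57 stop xy mm [-232.1 -147. ] z 160.5 yaw 0.0015 F [-0.36 -0.96] w 0.094
row [-0.    0.    5.94] [-0.   -0.    0.01]
```

View pics/w1.png

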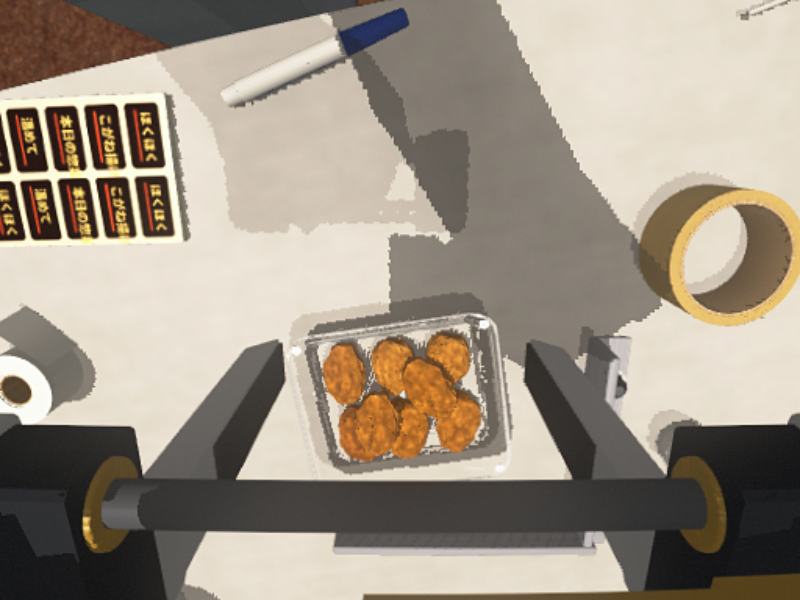

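The wrist view, with image-up towards the robot, shows the tray's near corners at about (292,345) and (492,318). The left far corner is at (508,470), and the side bar's end is at (612,340). I'll check the clearance in numbers before lowering.

```bash
cat >> h.py <<'E'
def wpt(c,u,v,z):
    p=cv2.undistortPoints(np.array([[[u,v]]],float),c['camera_matrix'],c['dist'])[0,0];E=c['extrinsics']
    d=E[:3,:3]@np.array([p[0],-p[1],-1]);P=E[:3,3]+d*(z-E[2,3])/d[2]
    return S.T@(P[:2]-C)*1000
E
python3 -c "
from h import *
c=get_calibration('wrist');print(c['extrinsics'][:3,3])
for u,v,z in [(292,345,.033),(492,316,.033),(510,475,.033),(630,337,.045),(592,337,.045)]: print(u,v,wpt(c,u*.64,v*.64,z).round(1))"
```

```text
[0.33570073 0.21937193 0.37346003]
292 345 [-171.7 -228.4]
492 316 [-194.5  -82.8]
510 475 [-59.9 -61.1]
630 337 [-182.9   14.3]
592 337 [-182.9  -13.1]
```

>>> send_rows:
  commands: [0,0,1.2,0,0,0,0,0,2.4,0,0,0,0,0,3.6,0,0,0,0,0,4.8,0,0,0,0,0,5.5,0,0,0,0,0,5.9,0,0,0,0,0,5.9,0,0,0,0,0,5.9,0,0,0]

```text
time: 2.28
tcp_pos: [0.4144, 0.203, 0.0135]
tcp_rot: [-0.299, -3.127, 0.0]
contact_force: [0.3, 0.4, -0.0]
width: 0.0939
finger_force: 0.0
```

>>> send_rows:
  commands: [-0.2,0,0,0,0,0,-0.4,0,0,0,0,0,-0.6,0,0,0,0,0,-0.75,0,0,0,0,0,-0.9,0,0,0,0,0,-1.05,0,0,0,0,0,-1.2,0,0,0,0,0,-1.35,0,0,0,0,0,-1.5,0,0,0,0,0,-1.6,0,0,0,0,0,-1.7,0,0,0,0,0,-1.8,0,0,0,0,0,-1.9,0,0,0,0,0,-2.0,0,0,0,0,0,-2.0,0,0,0,0,0]

```text
time: 3.53
tcp_pos: [0.4638, 0.1931, 0.0131]
tcp_rot: [0.3, 3.127, -0.0]
contact_force: [-0.2, -0.0, -0.0]
width: 0.0941
finger_force: 0.0
```

```bash
python3 -c "
from h import *
where()
im=capture('top')[:,:,::-1];c=get_calibration('top')
cv2.imwrite('pics/r2.png',np.clip(rect(im,c,.033,.6915,.3507)*1.6,0,255).astype(np.uint8))"
```

```text
t3.53 stop xy mm [-180.9 -147.9] z 13.1 yaw -0.0006 F [-0.17 -0.06] w 0.094
```

View pics/r2.png

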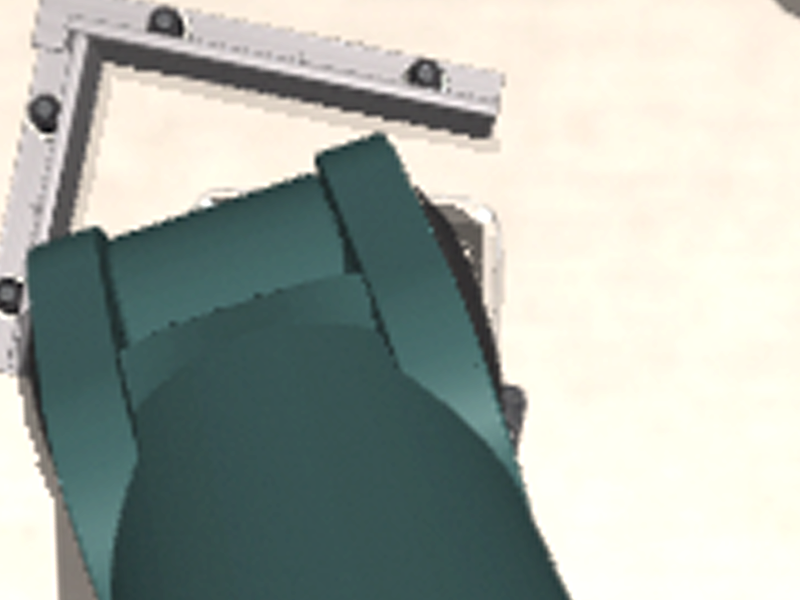

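The arm hides most of the tray. Its far-left corner highlight moved from (206,204) to (210,195) and the right one from (485,215) to (484,212), so the left finger is turning it as planned. I'll keep pushing.

>>> send_rows:
  commands: [-0.1,0,0,0,0,0,-0.2,0,0,0,0,0,-0.3,0,0,0,0,0,-0.4,0,0,0,0,0,-0.5,0,0,0,0,0,-0.6,0,0,0,0,0,-0.7,0,0,0,0,0,-0.8,0,0,0,0,0,-0.85,0,0,0,0,0]

```text
time: 4.33
tcp_pos: [0.4846, 0.1891, 0.0131]
tcp_rot: [0.3, 3.127, -0.0]
contact_force: [0.6, 0.2, -0.5]
width: 0.0942
finger_force: 0.0
```

```bash
python3 -c "
from h import *
where()
im=capture('wrist')[:,:,::-1];c=get_calibration('wrist')
cv2.imwrite('pics/w2.png',cv2.resize(im,(800,600)))
im=capture('scene')[:,:,::-1];c=get_calibration('scene')
cv2.imwrite('pics/s2.png',cv2.resize(im[150:290,150:350],(800,560),interpolation=cv2.INTER_CUBIC))"
```

```text
t4.33 stop xy mm [-159.7 -147.9] z 13.1 yaw -0.0005 F [0.53 0.28] w 0.094
```

View pics/w2.png

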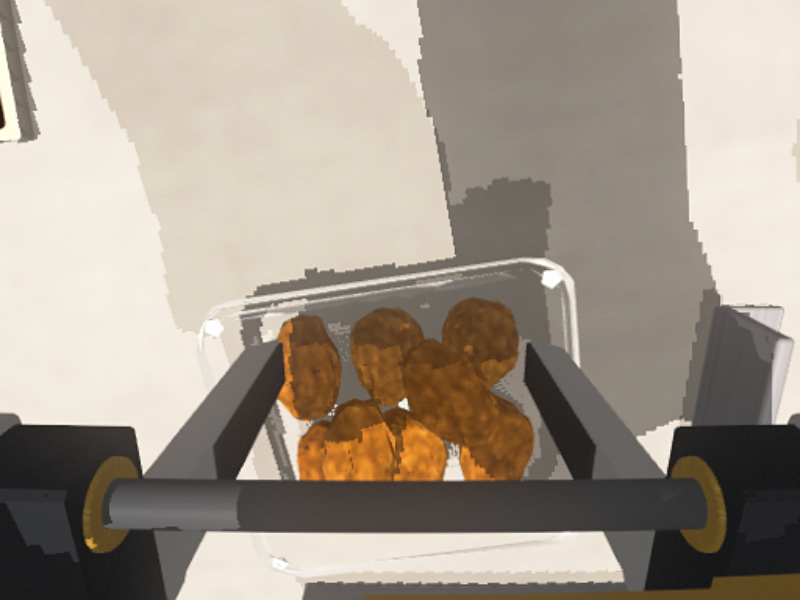

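The wrist view seems to show the tray's near rim, from (205,325) to (560,265), on the robot's side of the fingertips at (280,345) and (525,345). I need to check this before pushing further.

```bash
python3 -c "
from h import *
s,R=where();c=get_calibration('wrist');print(c['extrinsics'].round(3),c['camera_matrix'],c['dist'])
for dy in (-.053,.053):
  for dx in (-.008,.008): print(proj((s['tcp_pos']+R@[dx,dy,0])[None],c)/.64, proj((s['tcp_pos']+R@[dx,dy,-.02])[None],c)/.64)
for u,v,z in [(205,320,.033),(565,265,.033),(280,567,.033),(715,310,.045),(785,310,0),(280,345,.013)]: print(u,v,wpt(c,u*.64,v*.64,z).round(1))"
```

```text
t4.43 stop xy mm [-159.9 -147.9] z 13.0 yaw -0.0005 F [-0.58 -0.82] w 0.094
[[ 0.19  -0.943 -0.271  0.406]
 [ 0.982  0.183  0.053  0.205]
 [-0.    -0.277  0.961  0.226]
 [ 0.     0.     0.     1.   ]] [[319.85403184   0.         258.43794215]
 [  0.         319.85403184 185.71929225]
 [  0.           0.           1.        ]] [-0.045016  0.        0.        0.        0.      ]
[[286.72950899 345.56808885]] [[276.10792547 363.71926135]]
[[284.38831764 312.53373337]] [[273.28884419 328.02966598]]
[[517.50643843 345.64397031]] [[527.81733591 363.80583315]]
[[519.80062331 312.60652418]] [[530.57764656 328.11224245]]
205 320 [-171.3 -229. ]
565 265 [-194.5  -83. ]
280 567 [ -43.6 -207.6]
715 310 [-179.5  -26.3]
785 310 [-164.5   39.5]
280 345 [-152.2 -204. ]
```

View pics/s2.png

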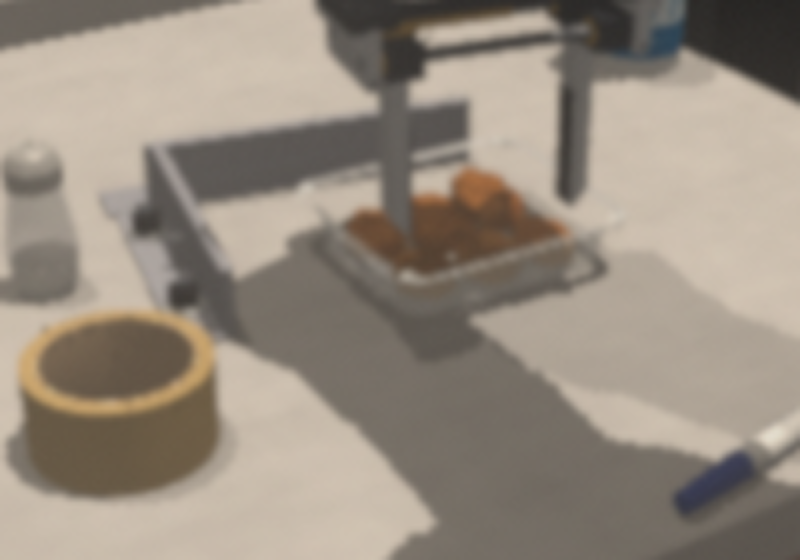

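```bash
python3 -c "
from h import *
s,R=where();c=get_calibration('scene')
def cr(P): return (((proj(np.array(P)[None],c)[0])-150)*4).round()
for dy in (.053,-.053):
  for z in (0,.03,.06,.09): print(dy,z,cr(s['tcp_pos']+R@[0,dy,-z]))
for n,P in dict(nl=[-194.5,-83],nr=[-171,-229],fr=[-43.6,-207.6]).items(): print(n,cr(np.r_[C+S@np.array(P)/1000,.033]))
for n,P in dict(corner=[0,0],be=[0,-204],se=[-168,0]).items(): print(n,cr(np.r_[C+S@np.array(P)/1000,.045]),cr(np.r_[C+S@np.array(P)/1000,0]))
"
```

```text
t4.43 stop xy mm [-159.9 -147.9] z 13.0 yaw -0.0005 F [-0.58 -0.82] w 0.094
0.053 0 [396. 277.]
0.053 0.03 [395. 229.]
0.053 0.06 [395. 180.]
0.053 0.09 [394. 130.]
-0.053 0 [567. 244.]
-0.053 0.03 [569. 198.]
-0.053 0.06 [571. 151.]
-0.053 0.09 [573. 102.]
nl [397. 277.]
nr [620. 214.]
fr [498. 135.]
corner [160. 140.] [165. 206.]
be [467.  93.] [466. 156.]
se [233. 262.] [237. 335.]
```

The scene view shows the fingertips at about (572,200) and (405,240) in the crop. At those columns that means z ≈ 0.042, about 30 mm above the reported TCP, and the wrist view agrees. So the real fingertips end about 30 mm short of the TCP when open, and they passed over the tray without touching it. I'll go up, back off, and come down 30 mm lower, watching the force.

>>> send_rows:
  commands: [0,0,-0.8,0,0,0,0,0,-1.6,0,0,0,0,0,-2,0,0,0,0.6,0,-2,0,0,0,1.6,0,-2,0,0,0,2.6,0,-2,0,0,0,3,0,-2,0,0,0,3,0,-2,0,0,0,3,0,-1.2,0,0,0,3,0,-0.4,0,0,0,3,0,0,0,0,0,3,0,0.3,0,0,0,3,0,0.6,0,0,0,3,0,0.8,0,0,0,3,0,0.8,0,0,0]

```text
time: 5.68
tcp_pos: [0.4106, 0.2032, -0.0075]
tcp_rot: [-0.3, -3.127, 0.001]
contact_force: [-0.6, -0.4, -0.6]
width: 0.0943
finger_force: 0.0
```

```bash
python3 -c "
from h import *
where()
im=capture('scene')[:,:,::-1];
cv2.imwrite('pics/s3.png',cv2.resize(im[150:290,150:350],(800,560),interpolation=cv2.INTER_CUBIC))"
```

```text
t5.68 stop xy mm [-235.1 -148.1] z -7.5 yaw -0.0006 F [-0.51 -0.54] w 0.094
```

View pics/s3.png

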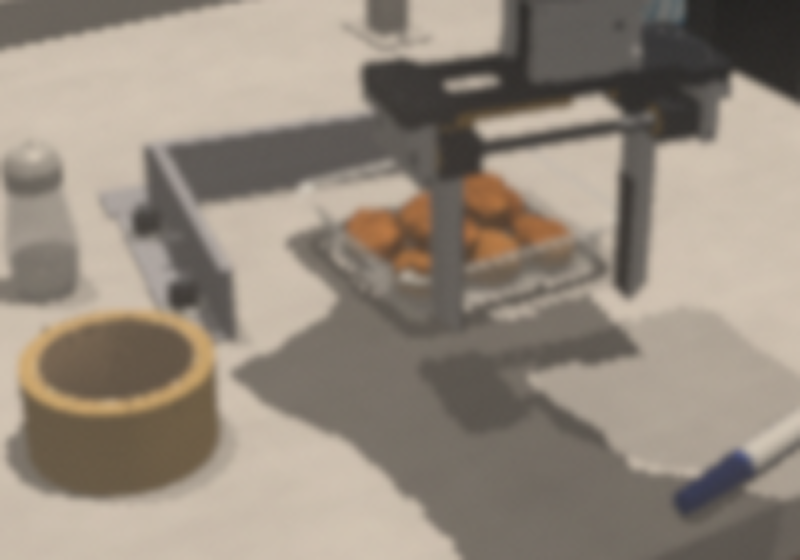

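Both fingertips, at (447,330) and (630,297), are now in front of the tray's near edge and a little above the worktop. I'll lower 10 mm more and push, with the contact force as feedback.

>>> send_rows:
  commands: [0,0,0.2,0,0,0,0,0,0.4,0,0,0,0,0,0.4,0,0,0,-0.3,0,0.4,0,0,0,-0.6,0,0.4,0,0,0,-0.9,0,0.4,0,0,0,-1.1,0,0.4,0,0,0,-1.3,0,0.4,0,0,0,-1.45,0,0.4,0,0,0,-1.6,0,0.4,0,0,0,-1.75,0,0.4,0,0,0,-1.9,0,0.4,0,0,0,-2.0,0,0.4,0,0,0,-2.1,0,0.4,0,0,0,-2.2,0,0.4,0,0,0,-2.3,0,0.4,0,0,0,-2.4,0,0.4,0,0,0,-2.5,0,0.4,0,0,0]

```text
time: 7.23
tcp_pos: [0.4721, 0.1914, -0.017]
tcp_rot: [-0.3, -3.127, 0.0]
contact_force: [-2.2, -0.3, 1.0]
width: 0.0941
finger_force: 1.2
```

```bash
python3 -c "
from h import *
where()
im=capture('wrist')[:,:,::-1];
cv2.imwrite('pics/w3.png',cv2.resize(im,(800,600)))"
```

```text
t7.23 stop xy mm [-172.5 -148. ] z -17.0 yaw -0.0005 F [-2.09 -0.68] w 0.094
```

View pics/w3.png

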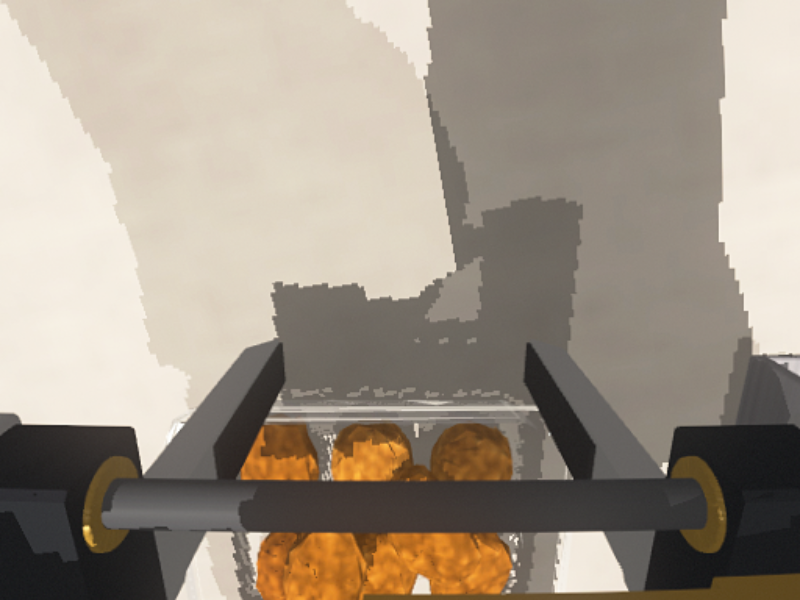

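Now the near rim is straight across the view at row ~405, square to both fingers, with a push force of about 2 N. I'll push on to the back bar.

>>> send_rows:
  commands: [-0.1,0,0,0,0,0,-0.2,0,0,0,0,0,-0.3,0,0,0,0,0,-0.4,0,0,0,0,0,-0.5,0,0,0,0,0,-0.6,0,0,0,0,0,-0.66,0,0,0,0,0,-0.72,0,0,0,0,0]

```text
time: 7.95
tcp_pos: [0.4898, 0.1881, -0.017]
tcp_rot: [-0.3, -3.127, 0.0]
contact_force: [-1.3, 0.2, 0.8]
width: 0.0942
finger_force: 1.0
```

```bash
python3 -c "
from h import *
where();c=get_calibration('wrist')
E=c['extrinsics'];
for u,v in [(280,407),(520,406)]:print(wpt(c,u*.64,v*.64,.033))"
```

```text
t7.95 stop xy mm [-154.4 -147.9] z -17.0 yaw -0.0005 F [-1.36 -0.04] w 0.094
[-142.81739703 -192.4166741 ]
[-143.24467568 -104.66332331]
```

>>> send_rows:
  commands: [-0.05,0,0,0,0,0,-0.1,0,0,0,0,0]

```text
time: 8.12
tcp_pos: [0.4909, 0.1879, -0.0171]
tcp_rot: [-0.299, -3.125, 0.001]
contact_force: [-14.5, 2.8, 11.7]
width: 0.0941
finger_force: 7.6
```

>>> send_rows:
  commands: [-0.04,0,0,0,0,0,-0.08,0,0,0,0,0]

```text
time: 8.28
tcp_pos: [0.491, 0.1879, -0.0173]
tcp_rot: [-0.298, -3.122, 0.001]
contact_force: [-26.2, 4.3, 19.6]
width: 0.0941
finger_force: 12.9
```

The force rose sharply at x ≈ -153, so the tray is against the back bar. I'll back off and rise.

>>> send_rows:
  commands: [0.15,0,0,0,0,0,0.4,0,0,0,0,0,1,0,0,0,0,0,1.2,0,-0.6,0,0,0,1.2,0,-1.8,0,0,0,1.2,0,-3,0,0,0,1.2,0,-4.2,0,0,0,1.2,0,-5,0,0,0,1.2,0,-5,0,0,0]

```text
time: 9.03
tcp_pos: [0.4667, 0.194, 0.1121]
tcp_rot: [0.3, 3.122, 0.006]
contact_force: [0.8, 0.1, 1.0]
width: 0.0942
finger_force: 0.0
```

```bash
python3 -c "
from h import *
s,R=where();c=get_calibration('wrist');print(s['q'].round(2))
im=capture('wrist')[:,:,::-1];
cv2.imwrite('pics/w4.png',cv2.resize(im,(800,600)))
units(-.0715,-.265,.105,np.pi/2)
units(-.0715,-.265,.105,-np.pi/2)"
```

```text
t9.03 stop xy mm [-178.2 -146.5] z 112.1 yaw -0.0004 F [0.77 0.26] w 0.094
[-0.68  0.28  0.26  1.98 -0.09  0.89  1.01]
t9.08 stop xy mm [-179.1 -147. ] z 110.0 yaw -0.0003 F [-1.    0.09] w 0.094
row [-4.3  -4.72  0.2 ] [ -0.     0.05 -15.  ]
t9.08 stop xy mm [-179.1 -147. ] z 110.0 yaw -0.0003 F [-1.    0.09] w 0.094
row [-4.3  -4.72  0.2 ] [ 0.05  0.   15.  ]
```

View pics/w4.png

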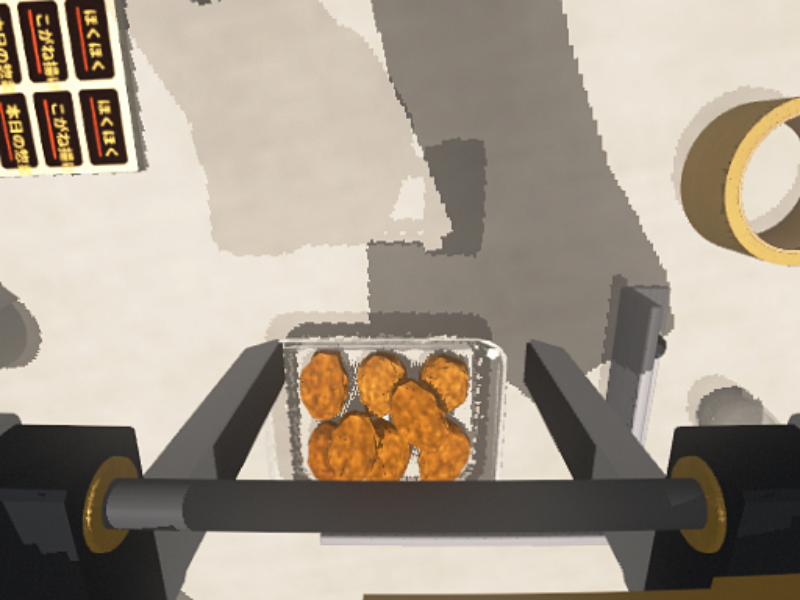

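The wrist view shows the tray square below the fingers: near rim at row ~342, left rim at column ~503, tape at (740,180) not moved. The back-bar edge is at row ~535. I've now used all ten picture views, so from here I'll work from numbers and force. Next I turn the tool 90° and go to the tray's right side.

>>> send_rows:
  commands: [-0.3,-0.5,0,0,0,-1,-0.6,-1,0,0,0,-2,-1,-1.5,0,0,0,-3,-1.4,-2,0,0,0,-4,-1.8,-2.5,0,0,0,-5,-2.2,-3,0,0,0,-6,-2.6,-3.5,0,0,0,-7,-3,-4,0,0,0,-8,-3.4,-4.4,0,0,0,-9,-3.8,-4.7,0,0,0,-10,-4.1,-4.7,0,0,0,-11,-4.3,-4.7,0,0,0,-12,-4.3,-4.7,0,0,0,-13,-4.3,-4.7,0,0,0,-14,-4.3,-4.7,0,0,0,-15,-4.3,-4.7,0,0,0,-15,-4.3,-4.7,0,0,0,-15,-4.3,-4.7,0,0,0,-15]

```text
time: 10.58
tcp_pos: [0.5475, 0.0571, 0.1075]
tcp_rot: [1.994, -2.427, -0.0]
contact_force: [0.3, -0.6, -0.3]
width: 0.0944
finger_force: 0.0
```

```bash
python3 -c "
from h import *
s,R=where()
units(-.0715,-.265,-.017,np.pi/2)
E=get_calibration('wrist')['extrinsics']
# left rim from last wrist picture: rebuild that camera pose from tool motion is not needed; use top view numerically
im=capture('top')[:,:,::-1];c=get_calibration('top')
# rectify in stop frame at rim height: find rim lines by projecting stop-frame samples
g=cv2.cvtColor(im,cv2.COLOR_BGR2GRAY)
def prof(pts):
    P=np.array([np.r_[C+S@np.array(p)/1000,.033] for p in pts]);m=proj(P,c).astype(np.float32)
    return cv2.remap(g,m[:,0].reshape(-1,1),m[:,1].reshape(-1,1),cv2.INTER_LINEAR).ravel()
ys=np.arange(-250,-30,3)
print('row profile along y, mean of x=-100..-50:')
a=np.mean([prof([(x,y) for y in ys]) for x in range(-120,-60,6)],0)
print([(int(y),int(v)) for y,v in zip(ys,a)])
"
```

```text
t10.58 stop xy mm [ -72.9 -265.6] z 107.5 yaw 1.5666 F [ 0.41 -0.56] w 0.094
t10.58 stop xy mm [ -72.9 -265.6] z 107.5 yaw 1.5666 F [ 0.41 -0.56] w 0.094
row [-0.03 -0.06  4.98] [ 0.01 -0.   -0.04]
row profile along y, mean of x=-100..-50:
[(-250, 70), (-247, 89), (-244, 162), (-241, 163), (-238, 144), (-235, 135), (-232, 118), (-229, 68), (-226, 66), (-223, 72), (-220, 77), (-217, 72), (-214, 63), (-211, 56), (-208, 50), (-205, 47), (-202, 48), (-199, 49), (-196, 50), (-193, 49), (-190, 49), (-187, 51), (-184, 60), (-181, 60), (-178, 55), (-175, 51), (-172, 50), (-169, 52), (-166, 54), (-163, 58), (-160, 64), (-157, 56), (-154, 52), (-151, 50), (-148, 52), (-145, 56), (-142, 56), (-139, 55), (-136, 50), (-133, 50), (-130, 49), (-127, 50), (-124, 51), (-121, 52), (-118, 54), (-115, 56), (-112, 59), (-109, 63), (-106, 76), (-103, 102), (-100, 90), (-97, 78), (-94, 68), (-91, 64), (-88, 74), (-85, 95), (-82, 117), (-79, 102), (-76, 171), (-73, 174), (-70, 174), (-67, 174), (-64, 174), (-61, 174), (-58, 174), (-55, 173), (-52, 173), (-49, 173), (-46, 172), (-43, 172), (-40, 170), (-37, 170), (-34, 170), (-31, 169)]
```

The left rim is at y ≈ -77, so the right edge is at about -236 and the fingers at -255 are clear of it. I'll lower and push along the bar.

>>> send_rows:
  commands: [0,0,1.2,0,0,-0.04,0,0,2.4,0,0,-0.04,0,0,3.4,0,0,-0.04,0,0,4.2,0,0,-0.04,0,0,4.7,0,0,-0.04,0,0,5,0,0,-0.04,0,0,5,0,0,-0.04,0,0,5,0,0,-0.04]

```text
time: 11.3
tcp_pos: [0.5482, 0.0573, -0.0164]
tcp_rot: [-2.003, 2.42, -0.001]
contact_force: [-0.6, 0.1, 1.3]
width: 0.0938
finger_force: 0.0
```

>>> send_rows:
  commands: [-0.2,0,0,0,0,0,-0.4,0,0,0,0,0,-0.6,0,0,0,0,0,-0.75,0,0,0,0,0,-0.9,0,0,0,0,0,-1.05,0,0,0,0,0,-1.2,0,0,0,0,0,-1.35,0,0,0,0,0,-1.5,0,0,0,0,0,-1.65,0,0,0,0,0]

```text
time: 12.13
tcp_pos: [0.5555, 0.098, -0.0169]
tcp_rot: [2.004, -2.419, 0.0]
contact_force: [-1.4, -2.8, 2.1]
width: 0.094
finger_force: 1.5
```

```bash
python3 -c "
from h import *
where()"
```

```text
t12.13 stop xy mm [ -72.8 -223.9] z -16.9 yaw 1.5746 F [-0.83 -2.99] w 0.094
```

>>> send_rows:
  commands: [-0.15,0,0,0,0,0,-0.3,0,0,0,0,0,-0.45,0,0,0,0,0,-0.6,0,0,0,0,0,-0.75,0,0,0,0,0,-0.9,0,0,0,0,0,-1.05,0,0,0,0,0,-1.2,0,0,0,0,0,-1.35,0,0,0,0,0,-1.5,0,0,0,0,0,-1.65,0,0,0,0,0]

```text
time: 13.05
tcp_pos: [0.5632, 0.1386, -0.0169]
tcp_rot: [2.004, -2.419, 0.0]
contact_force: [-0.6, -2.7, 2.7]
width: 0.0941
finger_force: 1.5
```

```bash
python3 -c "
from h import *
where()"
```

```text
t13.05 stop xy mm [ -73.  -182.5] z -16.9 yaw 1.5747 F [-0.04 -2.8 ] w 0.094
```

>>> send_rows:
  commands: [-0.1,0,0,0,0,0,-0.2,0,0,0,0,0,-0.3,0,0,0,0,0,-0.38,0,0,0,0,0,-0.44,0,0,0,0,0]

```text
time: 13.47
tcp_pos: [0.5653, 0.1493, -0.0169]
tcp_rot: [-2.004, 2.419, -0.0]
contact_force: [-0.2, -2.6, 1.5]
width: 0.094
finger_force: 1.4
```

>>> send_rows:
  commands: [-0.04,0,0,0,0,0,-0.08,0,0,0,0,0]

```text
time: 13.63
tcp_pos: [0.5656, 0.151, -0.0169]
tcp_rot: [2.004, -2.419, 0.0]
contact_force: [-0.8, -3.1, 2.8]
width: 0.0935
finger_force: 1.4
```

>>> send_rows:
  commands: [-0.03,0,0,0,0,0,-0.05,0,0,0,0,0]

```text
time: 13.8
tcp_pos: [0.5658, 0.1523, -0.0169]
tcp_rot: [2.004, -2.419, 0.0]
contact_force: [-0.9, -2.6, 2.1]
width: 0.094
finger_force: 1.7
```

```bash
python3 -c "
from h import *
where()"
```

```text
t13.80 stop xy mm [ -73.  -168.6] z -16.9 yaw 1.5746 F [-0.37 -2.67] w 0.094
```

Not in contact yet; I'll keep going in small steps.

>>> send_rows:
  commands: [-0.03,0,0,0,0,0,-0.06,0,0,0,0,0]

```text
time: 13.97
tcp_pos: [0.5658, 0.1526, -0.017]
tcp_rot: [2.002, -2.419, 0.001]
contact_force: [-3.9, -12.0, 6.8]
width: 0.0939
finger_force: 5.9
```

>>> send_rows:
  commands: [-0.03,0,0,0,0,0,-0.06,0,0,0,0,0]

```text
time: 14.13
tcp_pos: [0.5658, 0.1527, -0.0171]
tcp_rot: [2.0, -2.418, 0.002]
contact_force: [-6.4, -16.7, 11.4]
width: 0.0938
finger_force: 9.3
```

>>> send_rows:
  commands: [-0.03,0,0,0,0,0,-0.06,0,0,0,0,0]

```text
time: 14.3
tcp_pos: [0.5657, 0.1528, -0.0171]
tcp_rot: [1.998, -2.418, 0.003]
contact_force: [-9.6, -22.8, 14.3]
width: 0.0938
finger_force: 12.7
```

```bash
python3 -c "
from h import *
where()"
```

```text
t14.30 stop xy mm [ -73.2 -168.2] z -17.1 yaw 1.5723 F [ -5.05 -24.25] w 0.094
```

The force rose at y ≈ -168, so the tray is against the side bar. I'll back off, rise, turn back, and press once more from the near side to confirm it's seated on both bars.

>>> send_rows:
  commands: [0.15,0,0,0,0,0,0.4,0,0,0,0,0,1,0,0,0,0,0,1.2,0,-0.6,0,0,0,1.2,0,-1.8,0,0,0,1.2,0,-3,0,0,0,1.2,0,-4.2,0,0,0,1.2,0,-5,0,0,0,1.2,0,-5,0,0,0,1.2,0,-5,0,0,0]

```text
time: 15.13
tcp_pos: [0.5615, 0.1267, 0.1089]
tcp_rot: [-2.002, 2.418, -0.001]
contact_force: [-0.9, 0.4, -0.8]
width: 0.0939
finger_force: 0.0
```

```bash
python3 -c "
from h import *
units(-.185,-.0795,.11,0)"
```

```text
t15.13 stop xy mm [ -72.4 -194.6] z 108.9 yaw 1.5743 F [-0.99  0.25] w 0.094
row [-4.62  4.49 -0.05] [-1.000e-02  2.000e-02  1.503e+01]
```

>>> send_rows:
  commands: [0,0.6,0,0,0,1,-0.2,1.2,0,0,0,2,-0.5,1.8,0,0,0,3,-0.9,2.4,0,0,0,4,-1.3,3,0,0,0,5,-1.8,3.5,0,0,0,6,-2.3,4,0,0,0,7,-2.8,4.4,0,0,0,8,-3.3,4.5,0,0,0,9,-3.8,4.5,0,0,0,10,-4.2,4.5,0,0,0,11,-4.6,4.5,0,0,0,12,-4.6,4.5,0,0,0,13,-4.6,4.5,0,0,0,14,-4.6,4.5,0,0,0,15,-4.6,4.5,0,0,0,15.03,-4.6,4.5,0,0,0,15.03,-4.6,4.5,0,0,0,15.03]

```text
time: 16.63
tcp_pos: [0.4716, 0.2608, 0.1074]
tcp_rot: [-0.293, -3.127, 0.001]
contact_force: [0.5, -0.3, -0.7]
width: 0.0939
finger_force: 0.0
```

```bash
python3 -c "
from h import *
units(-.185,-.0795,-.017,0)
import numpy as np
im=capture('top')[:,:,::-1]
cv2.imwrite('pics/t5.png',im)"
```

```text
t16.63 stop xy mm [-186.1  -80. ] z 107.4 yaw 0.0043 F [ 0.52 -0.17] w 0.094
row [-0.05  0.02  4.98] [-0.01 -0.01  0.04]
```

>>> send_rows:
  commands: [0,0,1.2,0,0,0.04,0,0,2.4,0,0,0.04,0,0,3.4,0,0,0.04,0,0,4.2,0,0,0.04,0,0,4.7,0,0,0.04,0,0,5,0,0,0.04,0,0,5,0,0,0.04,-0.3,0,5,0,0,0.04,-0.6,0,5,0,0,0.04,-0.8,0,5,0,0,0.04,-1,0,5,0,0,0.04,-1.1,0,5,0,0,0.04,-1.1,0,5,0,0,0.04]

```text
time: 17.77
tcp_pos: [0.4998, 0.2557, -0.0167]
tcp_rot: [0.306, 3.126, 0.0]
contact_force: [-0.4, 0.3, -0.7]
width: 0.0941
finger_force: 0.0
```

>>> send_rows:
  commands: [-0.06,0,0,0,0,0,-0.12,0,0,0,0,0,-0.16,0,0,0,0,0]

```text
time: 18.02
tcp_pos: [0.5027, 0.2553, -0.0169]
tcp_rot: [-0.304, -3.127, 0.0]
contact_force: [-1.9, 1.1, 0.7]
width: 0.094
finger_force: 1.0
```

```bash
python3 -c "
from h import *
where()"
```

```text
t18.02 stop xy mm [-154.5  -79.5] z -16.9 yaw -0.0032 F [-2.12  0.71] w 0.094
```

>>> send_rows:
  commands: [-0.03,0,0,0,0,0,-0.06,0,0,0,0,0]

```text
time: 18.18
tcp_pos: [0.504, 0.2551, -0.017]
tcp_rot: [-0.304, -3.126, 0.0]
contact_force: [-3.5, 1.3, 2.4]
width: 0.0938
finger_force: 1.5
```

```bash
python3 -c "
from h import *
where()"
```

```text
t18.18 stop xy mm [-153.2  -79.5] z -17.0 yaw -0.0031 F [-3.73  0.62] w 0.094
```

>>> send_rows:
  commands: [-0.03,0,0,0,0,0,-0.06,0,0,0,0,0]

```text
time: 18.35
tcp_pos: [0.5044, 0.255, -0.0171]
tcp_rot: [-0.304, -3.124, 0.001]
contact_force: [-12.9, 2.3, 10.0]
width: 0.0941
finger_force: 6.7
```

>>> send_rows:
  commands: [-0.03,0,0,0,0,0,-0.06,0,0,0,0,0]

```text
time: 18.52
tcp_pos: [0.5045, 0.255, -0.0172]
tcp_rot: [-0.303, -3.122, 0.001]
contact_force: [-20.7, 3.4, 16.0]
width: 0.0941
finger_force: 10.9
```

```bash
python3 -c "
from h import *
where()"
```

```text
t18.52 stop xy mm [-152.7  -79.4] z -17.2 yaw -0.0024 F [-20.94  -0.58] w 0.094
```

It's flush in x, but it slid about 1 mm there, so I'll repeat the y press to make sure. I'll back off, rise, turn, and come back to the right side.

>>> send_rows:
  commands: [0.15,0,0,0,0,0,0.4,0,0,0,0,0,1,0,0,0,0,0,1.2,0,-0.6,0,0,0,1.2,0,-1.8,0,0,0,1.2,0,-3,0,0,0,1.2,0,-4.2,0,0,0,1.2,0,-5,0,0,0,1.2,0,-5,0,0,0,1.2,0,-5,0,0,0]

```text
time: 19.35
tcp_pos: [0.4783, 0.2604, 0.1089]
tcp_rot: [0.305, 3.125, 0.002]
contact_force: [0.4, 0.3, -0.8]
width: 0.0942
finger_force: 0.0
```

```bash
python3 -c "
from h import *
units(-.0715,-.195,.108,np.pi/2)"
```

```text
t19.35 stop xy mm [-179.5  -79.1] z 108.9 yaw -0.0034 F [0.37 0.36] w 0.094
row [-4.34 -4.62  0.04] [ -0.     0.02 -15.03]
```

>>> send_rows:
  commands: [-0.3,-0.5,0,0,0,-1,-0.6,-1,0,0,0,-2,-1,-1.5,0,0,0,-3,-1.4,-2,0,0,0,-4,-1.8,-2.5,0,0,0,-5,-2.2,-3,0,0,0,-6,-2.6,-3.5,0,0,0,-7,-3,-4,0,0,0,-8,-3.4,-4.4,0,0,0,-9,-3.8,-4.6,0,0,0,-10,-4.1,-4.6,0,0,0,-11,-4.3,-4.6,0,0,0,-12,-4.34,-4.6,0,0,0,-13,-4.34,-4.6,0,0,0,-14,-4.34,-4.6,0,0,0,-15,-4.34,-4.6,0,0,0,-15.03,-4.34,-4.6,0,0,0,-15.03,-4.34,-4.6,0,0,0,-15.03]

```text
time: 20.85
tcp_pos: [0.5617, 0.1262, 0.1074]
tcp_rot: [1.994, -2.427, -0.001]
contact_force: [-0.2, -0.0, -0.1]
width: 0.094
finger_force: 0.0
```

```bash
python3 -c "
from h import *
units(-.0715,-.195,-.017,np.pi/2)"
```

```text
t20.85 stop xy mm [ -72.1 -195.1] z 107.4 yaw 1.5667 F [-0.19 -0.04] w 0.094
row [-0.01 -0.03  4.98] [ 0.01 -0.   -0.04]
```

>>> send_rows:
  commands: [0,0,1.2,0,0,-0.01,0,0,2.4,0,0,-0.01,0,0,3.4,0,0,-0.01,0,0,4.2,0,0,-0.01,0,0,4.7,0,0,-0.01,0,0,5,0,0,-0.01,0,0,5,0,0,-0.01,-0.3,0,5,0,0,-0.01,-0.6,0,5,0,0,-0.01,-0.75,0,5,0,0,-0.01,-0.88,0,5,0,0,-0.01,-0.94,0,5,0,0,-0.01,-0.98,0,5,0,0,-0.01]

```text
time: 21.93
tcp_pos: [0.5669, 0.1507, -0.0166]
tcp_rot: [-2.0, 2.422, -0.0]
contact_force: [0.3, -0.8, -0.3]
width: 0.094
finger_force: 0.0
```

>>> send_rows:
  commands: [-0.03,0,0,0,0,0,-0.06,0,0,0,0,0]

```text
time: 22.1
tcp_pos: [0.567, 0.1516, -0.0169]
tcp_rot: [2.0, -2.423, 0.0]
contact_force: [0.1, 0.7, -0.0]
width: 0.0943
finger_force: 0.0
```

```bash
python3 -c "
from h import *
where()"
```

```text
t22.10 stop xy mm [ -71.7 -169. ] z -16.9 yaw 1.5712 F [-0.01  0.67] w 0.094
```

>>> send_rows:
  commands: [-0.03,0,0,0,0,0,-0.06,0,0,0,0,0]

```text
time: 22.27
tcp_pos: [0.5672, 0.1525, -0.0169]
tcp_rot: [1.999, -2.423, 0.001]
contact_force: [-3.3, -7.4, 3.2]
width: 0.0941
finger_force: 3.7
```

>>> send_rows:
  commands: [-0.02,0,0,0,0,0,-0.04,0,0,0,0,0]

```text
time: 22.43
tcp_pos: [0.5672, 0.1526, -0.017]
tcp_rot: [1.997, -2.422, 0.001]
contact_force: [-4.2, -10.3, 7.6]
width: 0.0942
finger_force: 5.6
```

```bash
python3 -c "
from h import *
where()"
```

```text
t22.43 stop xy mm [ -71.7 -168.1] z -17.0 yaw 1.5700 F [ -2.13 -10.86] w 0.094
```

It was stiff from the first touch, so the tray is flush on both bars. I'll back off, rise and move clear.

>>> send_rows:
  commands: [0.1,0,0,0,0,0,0.4,0,0,0,0,0,1,0,0,0,0,0,1.2,0,-0.6,0,0,0,1.2,0,-1.8,0,0,0,1.2,0,-3,0,0,0,1.2,0,-4.2,0,0,0,1.2,0,-5.4,0,0,0,1.2,0,-6.6,0,0,0,2.4,0,-7,0,0,0,3.6,0,-7,0,0,0,4.8,0,-7,0,0,0,6,0,-7,0,0,0,7,0,-7,0,0,0,7,0,-7,0,0,0,7,0,-7,0,0,0]

```text
time: 23.77
tcp_pos: [0.5334, -0.0216, 0.1579]
tcp_rot: [1.995, -2.426, 0.001]
contact_force: [-0.0, -0.2, 0.3]
width: 0.0938
finger_force: 0.0
```

```bash
python3 -c "
from h import *
where()
im=capture('top')[:,:,::-1];c=get_calibration('top');cv2.imwrite('pics/t6.png',im)
g=cv2.cvtColor(im,cv2.COLOR_BGR2GRAY)
def prof(pts):
    P=np.array([np.r_[C+S@np.array(p)/1000,.033] for p in pts]);m=proj(P,c).astype(np.float32)
    return cv2.remap(g,m[:,0].reshape(-1,1),m[:,1].reshape(-1,1),cv2.INTER_LINEAR).ravel()
for xs in (range(-120,-90,6),range(-60,-30,6)):
    ys=np.arange(-174,-148,2);print('right rim x',xs,list(zip(ys.tolist(),np.mean([prof([(x,y) for y in ys]) for x in xs],0).astype(int).tolist())))
for yy in (range(-140,-105,6),range(-55,-20,6)):
    xs=np.arange(-160,-130,2);print('near rim y',yy,list(zip(xs.tolist(),np.mean([prof([(x,y) for x in xs]) for y in yy],0).astype(int).tolist())))
a=cv2.imread('pics/top0.png');a=cv2.resize(a,(512,384),interpolation=cv2.INTER_AREA)
d=cv2.absdiff(a,im).max(2)
for n,(u,v) in dict(tape=(217,346),shaker=(235,228),roll=(592,350)).items():
    u=int(u*.64);v=int(v*.64);print(n,d[v-32:v+32,u-32:u+32].mean(), (d[v-32:v+32,u-32:u+32]>50).sum())
"
```

```text
t23.77 stop xy mm [ -71.8 -345.6] z 157.9 yaw 1.5676 F [ 0.03 -0.19] w 0.094
right rim x range(-120, -90, 6) [(-174, 81), (-172, 91), (-170, 101), (-168, 118), (-166, 125), (-164, 140), (-162, 136), (-160, 135), (-158, 130), (-156, 128), (-154, 135), (-152, 124), (-150, 72)]
right rim x range(-60, -30, 6) [(-174, 74), (-172, 75), (-170, 74), (-168, 74), (-166, 73), (-164, 70), (-162, 58), (-160, 60), (-158, 93), (-156, 86), (-154, 68), (-152, 68), (-150, 60)]
near rim y range(-140, -105, 6) [(-160, 153), (-158, 153), (-156, 153), (-154, 154), (-152, 148), (-150, 136), (-148, 135), (-146, 134), (-144, 115), (-142, 109), (-140, 90), (-138, 68), (-136, 71), (-134, 83), (-132, 95)]
near rim y range(-55, -20, 6) [(-160, 151), (-158, 150), (-156, 150), (-154, 149), (-152, 148), (-150, 136), (-148, 131), (-146, 131), (-144, 115), (-142, 87), (-140, 76), (-138, 58), (-136, 62), (-134, 89), (-132, 91)]
tape 20.8017578125 0
shaker 21.10400390625 0
roll 35.716796875 1029
```

The near rim is at x ≈ -144 along its whole length and the right rim at y ≈ -160, which matches the seat. The tape and shaker are unchanged. The label roll region differs, probably because the arm is over it now, so I'll compare with the earlier picture and with one taken after moving aside.

>>> send_rows:
  commands: [-1,0,-1,0,0,0,-2,0,-2,0,0,0,-3.5,0,-3,0,0,0,-5,0,-3,0,0,0,-6.5,0,-3,0,0,0,-8,0,-3,0,0,0,-9.5,0,-3,0,0,0,-10,0,-3,0,0,0,-10,0,-3,0,0,0,-10,0,-3,0,0,0]

```text
time: 24.65
tcp_pos: [0.5813, 0.2279, 0.2325]
tcp_rot: [2.001, -2.42, -0.0]
contact_force: [-0.1, -0.4, 0.3]
width: 0.0942
finger_force: 0.0
```

```bash
python3 -c "
from h import *
where()
im=capture('top')[:,:,::-1];a=cv2.resize(cv2.imread('pics/top0.png'),(512,384),interpolation=cv2.INTER_AREA)
u,v=379,224
T=a[v-18:v+22,u-18:u+22]
for n,b in (('t5',cv2.imread('pics/t5.png')),('now',np.ascontiguousarray(im))):
    r=cv2.matchTemplate(b[v-40:v+44,u-40:u+44],T,cv2.TM_CCOEFF_NORMED);print(n,cv2.minMaxLoc(r),'expect',(22,22))
"
```

```text
t24.65 stop xy mm [-72.1 -91.4] z 232.5 yaw 1.5728 F [ 0.01 -0.39] w 0.094
t5 (-0.49024391174316406, 0.9985440373420715, (13, 23), (22, 22)) expect (22, 22)
now (0.06592902541160583, 0.2652300298213959, (16, 24), (9, 44)) expect (22, 22)
```

In the earlier picture (after the first side press) the roll is exactly where it was. The current picture is probably hidden by the elbow, so I'll return to that earlier pose, but higher, and look again.

>>> send_rows:
  commands: [0,0.5,0,0,0,1,0,1,0,0,0,2,0,1.5,0,0,0,3,0,2,0,0,0,4,0,2.5,0,0,0,5,0,3,0,0,0,6,0,3.5,0,0,0,7,0,4,0,0,0,8,0,4.5,0,0,0,9,0,4.5,0,0,0,10,0,4.5,0,0,0,11,0,4.5,0,0,0,12,-1,4.5,0,0,0,13,-2,4.5,0,0,0,14,-2.5,4.5,0,0,0,15,-2.5,4.5,0,0,0,15,-2.5,4.5,0,0,0,15]

```text
time: 26.12
tcp_pos: [0.4832, 0.3094, 0.233]
tcp_rot: [0.297, 3.128, -0.001]
contact_force: [0.2, -0.5, -0.2]
width: 0.0939
finger_force: 0.0
```

```bash
python3 -c "
from h import *
where()
im=np.ascontiguousarray(capture('top')[:,:,::-1]);a=cv2.resize(cv2.imread('pics/top0.png'),(512,384),interpolation=cv2.INTER_AREA)
u,v=379,224
T=a[v-18:v+22,u-18:u+22]
r=cv2.matchTemplate(im[v-40:v+44,u-40:u+44],T,cv2.TM_CCOEFF_NORMED);print(cv2.minMaxLoc(r)[1::2], im[v-10:v+10,u-10:u+10].mean((0,1)),a[v-10:v+10,u-10:u+10].mean((0,1)))
print(get_state()['joint_vel'].round(3))
"
```

```text
t26.12 stop xy mm [-183.9  -30. ] z 233.0 yaw 0.0019 F [ 0.28 -0.5 ] w 0.094
(0.9985284805297852, (22, 22)) [150.17   160.     160.9875] [109.2375 116.435  117.205 ]
[ 0.008 -0.005 -0.001  0.     0.002 -0.001  0.001]
```

The label roll hasn't moved, and the robot is at rest well above everything. I'm handing the job in.

```bash
python3 -c "
from bench import *
print(close_job())"
```

```text
the job is handed in; nothing more can be done
None
```

The tray sits flush against both bars of the corner stop by force and camera checks. The tape, shaker and label roll did not move, the robot finished clear, and I handed the job in at about 26 s.

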